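# Sort finished parts into their nest trays

## Task

Sort the five loose finished parts on the blue mat into the three grey nest trays, each into a pocket of its own shape: one square aluminium housing in each square pocket, one round white cap in each round pocket, and the black channel rail in the long pocket. Each part must end up let go, fully down and flat on its pocket's floor, the same side up as now; set the parts down rather than dropping them. Leave the white bottle and the caliper beside the work where they are.

Things in the scene. Friction and masses are not known exactly. Their poses are not given: they have to be found in the camera images.
- housing_a: square machined aluminium housing, a block 42 x 42 mm and 32 mm tall with a dark square cover and four screws on top, about 0.11 kg; origin at the centre of its underside, x and y square to its sides, z up. Lies at any yaw on the blue mat. The two housings are alike and interchangeable
- housing_b: square machined aluminium housing, a block 42 x 42 mm and 32 mm tall with a dark square cover and four screws on top, about 0.11 kg; origin at the centre of its underside, x and y square to its sides, z up. Lies at any yaw on the blue mat. The two housings are alike and interchangeable
- cap_a: round white plastic bearing cap, an upright cylinder 42 mm in diameter and 30 mm tall with a steel bush in the middle of its top, about 0.06 kg; origin at the centre of its underside, z up. Stands on the blue mat. The two caps are alike and interchangeable
- cap_b: round white plastic bearing cap, an upright cylinder 42 mm in diameter and 30 mm tall with a steel bush in the middle of its top, about 0.06 kg; origin at the centre of its underside, z up. Stands on the blue mat. The two caps are alike and interchangeable
- rail: black anodised channel rail, U-shaped with the open side up, 26 mm wide (its x), 100 mm long (its y) and 30 mm tall, walls 5 mm, floor 6 mm, about 0.09 kg; stiff, so it can be gripped across its 26 mm width over both walls; origin at the centre of its underside, z up. Lies at any yaw on the blue mat, a 2 mm thick sheet fixed to the table
- square_tray: a grey nest tray with dark pocket floors, fixed to the table, 100 mm (its x) by 160 mm (its y), 20 mm tall; origin at the centre of its underside, on the table. It has two square pockets, 62 x 62 mm, their centres 38 mm from the origin at +y and -y. Pocket floors lie 10 mm above the origin. The three trays stand in a row beyond the mat in any order, slightly turned; only their pockets differ
- round_tray: a grey nest tray with dark pocket floors, fixed to the table, 100 mm (its x) by 160 mm (its y), 20 mm tall; origin at the centre of its underside, on the table. It has two round pockets, 62 mm in diameter, their centres 38 mm from the origin at +y and -y. Pocket floors lie 10 mm above the origin. The three trays stand in a row beyond the mat in any order, slightly turned; only their pockets differ
- long_tray: a grey nest tray with dark pocket floors, fixed to the table, 100 mm (its x) by 160 mm (its y), 20 mm tall; origin at the centre of its underside, on the table. It has one long pocket, 46 mm (x) by 124 mm (y), centred on the origin. Pocket floors lie 10 mm above the origin. The three trays stand in a row beyond the mat in any order, slightly turned; only their pockets differ
- bottle: white plastic bottle with a grey cap, 60 mm in diameter and 130 mm tall, standing loose to the right of the work; origin at the centre of its underside. A bystander: leave it
- caliper: steel sliding caliper with a black display housing, about 200 mm long, up to 15 mm tall, lying loose on the table to the left of the work; origin under the middle of its beam. A bystander: leave it
Not all that is in view belongs to the job. What is shaped like the long_tray but orange or turquoise is not meant.

How it is judged (in metres and radians):
At the end, for the whole second after the job is handed in: Each housing in its own square pocket, each cap in its own round pocket, the rail in the long pocket: within 14 mm of the pocket centre along each tray axis (16 mm along the long pocket), underside 7 to 12.5 mm above the tray underside, tilt under 0.1 rad, speed under 0.02 m/s (((x of housing_a in the frame of square_tray between -0.014 and 0.014 m and y of housing_a in the frame of square_tray between 0.024 and 0.052 m and z of housing_a in the frame of square_tray between 0.007 and 0.0125 m and x of housing_b in the frame of square_tray between -0.014 and 0.014 m and y of housing_b in the frame of square_tray between -0.052 and -0.024 m and z of housing_b in the frame of square_tray between 0.007 and 0.0125 m) or (x of housing_a in the frame of square_tray between -0.014 and 0.014 m and y of housing_a in the frame of square_tray between -0.052 and -0.024 m and z of housing_a in the frame of square_tray between 0.007 and 0.0125 m and x of housing_b in the frame of square_tray between -0.014 and 0.014 m and y of housing_b in the frame of square_tray between 0.024 and 0.052 m and z of housing_b in the frame of square_tray between 0.007 and 0.0125 m)) and ((x of cap_a in the frame of round_tray between -0.014 and 0.014 m and y of cap_a in the frame of round_tray between 0.024 and 0.052 m and z of cap_a in the frame of round_tray between 0.007 and 0.0125 m and x of cap_b in the frame of round_tray between -0.014 and 0.014 m and y of cap_b in the frame of round_tray between -0.052 and -0.024 m and z of cap_b in the frame of round_tray between 0.007 and 0.0125 m) or (x of cap_a in the frame of round_tray between -0.014 and 0.014 m and y of cap_a in the frame of round_tray between -0.052 and -0.024 m and z of cap_a in the frame of round_tray between 0.007 and 0.0125 m and x of cap_b in the frame of round_tray between -0.014 and 0.014 m and y of cap_b in the frame of round_tray between 0.024 and 0.052 m and z of cap_b in the frame of round_tray between 0.007 and 0.0125 m)) and x of rail in the frame of long_tray between -0.014 and 0.014 m and y of rail in the frame of long_tray between -0.016 and 0.016 m and z of rail in the frame of long_tray between 0.007 and 0.0125 m and angle between each of housing_a, housing_b, cap_a, cap_b, rail's own z axis and vertical below 0.1 rad and linear speed of each of housing_a, housing_b, cap_a, cap_b, rail below 0.02 m/s); the robot touches nothing.
It fails at once if a part is dropped or knocked away: faster than 0.75 m/s while no finger touches it (a fall of about 3 cm) ((linear speed of housing_a above 0.75 m/s and contact force between the fingers and housing_a below 0.02 N) or (linear speed of housing_b above 0.75 m/s and contact force between the fingers and housing_b below 0.02 N) or (linear speed of cap_a above 0.75 m/s and contact force between the fingers and cap_a below 0.02 N) or (linear speed of cap_b above 0.75 m/s and contact force between the fingers and cap_b below 0.02 N) or (linear speed of rail above 0.75 m/s and contact force between the fingers and rail below 0.02 N)).
It fails at once if bottle moved more than 20 mm (distance of bottle from where it was at the start of the episode above 0.02 m).
It fails at once if caliper moved more than 20 mm (distance of caliper from where it was at the start of the episode above 0.02 m).
It also fails if it takes over 112 s, if anything falls off the work surface, if the arm or the gripper's body presses on something with over 40 N, if the wrist force passes 120 N, or if a joint passes its speed limit or range.

## Robot

A 6-joint arm with a two-finger parallel gripper is mounted at the origin on the work surface. World frame = base frame: x ahead of the robot, y to its left, z up, the work surface at z = 0. Lengths are in m, angles in degrees, forces in N, time in s.
With the tool pointing down it reaches from about 0.35 to 0.875 m from the base axis. Payload 4.2 kg.
Tool frame: the origin (TCP) lies midway between the tips of the shut fingers; the grasp point (between the pads) lies 19 mm behind it; z points along the fingers, y is the direction in which the jaws open and shut (so a half turn about z gives the same grasp; the last joint's range is limited). The gripper opens to 87 mm and grips with 3 to 60 N. Pads are 19 mm wide; open, the fingers measure 117 mm over their backs; the gripper's body (75 mm by 190 mm) begins 51 mm behind the grasp point.
Start: joints at [91.421, 22.042, 0.453, 0, -68.411, -14.817], TCP at [0.145, 0.608, 0.187] pointing down, gripper open.
Joint ranges: [-179.83, 179.83], [-69.29, 118.12], [-61.27, 80.66], [-181.25, 117.63], [-171.15, -9.14], [-177.46, 177.46]. Speed limits (degrees/s): [159.86, 159.86, 180, 180, 180, 180].

## Interface

Orientations are given as a 3x3 rotation matrix whose columns are the frame's x, y, z axes.
In Python, from station import r gives the robot as it stands.
- The arm moves only by the tool carry_out, never from a script. Its argument "steps" is a list of rows, each a list of 2 entries, a list of its own where there are three numbers: the shift along the tool's x, y, z in cm, then the turn about the tool's z in degrees. In form: [[[x, y, z], twist], ...]. A call has 1 to 20 rows; each row is the pose to reach, as a shift and turn from the pose measured when the call began, along the tool's axes at that moment; what a row does not reach only later rows make up. A row lasts 1/10 s, in which the tool goes at most 50 mm and 8.59 degrees, less where a joint would pass 70% of its speed; a pose out of reach is approached as far as the arm can. A call with a gripper value outside its range is refused whole. "gripper" is the gripper's target within -1 to 1 (fully open at 1, half-way at 0, shut at -1), set as the call begins (left out, the last holds). The fingers move at their own pace and stop on an object; the grip force is fixed at half the most. Time passes only in rows, so rows that repeat a pose let the fingers close. It gives the time, the measured TCP pose, the force and the opening at its end, in the units of the state.
- r.sense(): the state, without advancing time (a new reading comes with each control period).
- r.capture(name): name is "scene" or "top"; returns the picture (384x512x3 uint8, red, green, blue); there is no depth.
- r.calibration(name): a dict with "camera_matrix" (3x3 intrinsics, pixels), "world_from_camera" (4x4, takes a point from camera to world coordinates). Camera axes: x right, y up, looking along -z (the intrinsics and any distortion apply to the point x, -y, -z); pixel columns grow to the right and rows downward; lengths in m; the calibration is good to about 2 mm. A picture is of the moment at which its call begins. calibration takes no time and is no camera call.
- r.finish_job(): hands the job in, once; it reports no verdict.
Trained networks look in the newest picture that a camera, given by its name, has taken for a name from the list of things; names that differ only in an ending like _2 or _b are one class to them, and where a whole thing is asked for, a point or a joint stands for the part that bears it (a point fixed in the world has none). Each returns a list of dicts, best first, with "confidence" (0 to 1); they miss things now and then, are a little off and sometimes report something else, mostly with a low value. They report only what shows in the picture. A call takes as long as a camera call. They do not tell look-alikes from the thing itself.
- r.cut_out(camera, target): "pixels" (384x512 bool, what is visible of it).
- r.place_of(camera, target): "centre" ([x, y, z] in m, in world coordinates, good to about 4 mm: a listed point, or the origin of a listed thing).
The state is a dict: "time_s": time; "joints": joint angles; "joint_velocities": joint speeds; "effort": joint torques, N m; "tcp_pos": TCP position; "ee_rot": TCP orientation; "wrist_force": force on the tool from outside, world axes, zero at the start; "moment": the same for the moment, N m; "gripper_width": opening from 0.0 (shut) to 1.0 (fully open).
Only numpy, scipy, OpenCV 4.12 (cv2) and the standard library are available. Lean on these libraries where they do the work, as an engineer would, in place of code of your own. Each camera call takes 0.05 s, during which the arm holds its last target. There are 200 camera calls.

## Working session

There is one attempt and no reset: what is moved stays moved. The work goes in short steps, Python scripts to look and compute and a tool call to move; the robot and the scene stay as the last step left them, time stands still between calls to the robot, and variables do not carry over. Pictures are saved under pics/ and viewed, about 12 in all and at most 16, crops included, and the job is handed in when it is done.

Besides the shell and the picture viewer there is one more tool, called after "Emit:" as name(argument=value, ...) on one line, values as JSON. carry_out: Moves the arm, as the interface text tells. Its arguments: {"type":"object","properties":{"steps":{"type":"array","items":{"type":"array"}},"gripper":{"type":"number"}},"required":["steps"]}

```bash
mkdir -p pics; python3 - <<'E'
from station import r
import cv2,numpy as np
np.set_printoptions(precision=3,suppress=True)
s=r.sense();print(s['time_s'],s['tcp_pos'],s['ee_rot'],s['gripper_width'],s['joints'])
for n in ("scene","top"):
    im=r.capture(n);cv2.imwrite(f'pics/{n}0.png',im[:,:,::-1])
    c=r.calibration(n);print(n,c['camera_matrix'],c['world_from_camera'],[k for k in c])
for t in ["housing_a","cap_a","rail","square_tray","round_tray","long_tray","bottle","caliper"]:
    for d in r.place_of("top",t):print(t,np.array(d['centre']),round(d['confidence'],2))
E
```

```text
0.0 [0.145 0.607 0.186] [[ 0.973 -0.232 -0.   ]
 [-0.232 -0.973 -0.002]
 [ 0.     0.002 -1.   ]] 0.9968980479600843 [ 91.421  22.092   0.38   -0.029 -68.413 -14.816]
scene [[357.464   0.    255.428]
 [  0.    357.464 191.192]
 [  0.      0.      1.   ]] [[ 0.459 -0.531  0.712  1.447]
 [ 0.888  0.258 -0.381 -0.467]
 [ 0.018  0.808  0.589  0.779]
 [ 0.     0.     0.     1.   ]] ['camera_matrix', 'world_from_camera']
top [[396.526   0.    258.666]
 [  0.    396.526 188.564]
 [  0.      0.      1.   ]] [[-0.008  0.994 -0.109  0.488]
 [-1.    -0.01  -0.01   0.006]
 [-0.011  0.109  0.994  1.077]
 [ 0.     0.     0.     1.   ]] ['camera_matrix', 'world_from_camera']
housing_a [ 0.363  0.259 -0.   ] 0.86
housing_a [ 0.469 -0.008  0.002] 0.68
cap_a [ 0.444 -0.142 -0.001] 0.77
cap_a [ 0.375 -0.286  0.001] 0.77
rail [0.455 0.163 0.   ] 0.56
square_tray [ 0.62  -0.009 -0.   ] 0.79
round_tray [0.615 0.222 0.001] 0.88
long_tray [ 0.63  -0.223 -0.003] 0.77
long_tray [ 0.806 -0.177 -0.001] 0.72
long_tray [ 0.739 -0.416 -0.   ] 0.58
bottle [ 0.449 -0.429 -0.001] 0.69
bottle [ 0.49   0.459 -0.001] 0.44
caliper [ 0.489  0.459 -0.002] 0.66
caliper [ 0.615  0.225 -0.001] 0.48
```

View pics/top0.png

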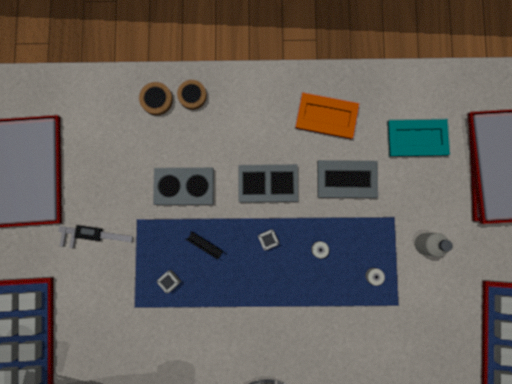

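View pics/scene0.png

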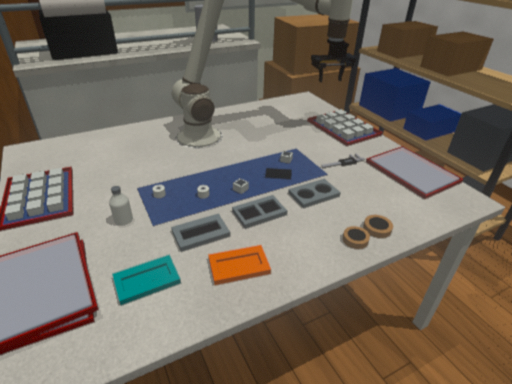

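The top view shows the parts on the mat: housings (268,240) and (168,282), caps (320,250) and (376,277), rail (205,245). The trays are round (183,186), square (268,183) and grey long (347,179). The orange (327,115) and turquoise (419,138) long trays are decoys, and the wooden rings (155,98) and (192,94) could pass for round parts. Next I refine positions and yaws.

```bash
cat > h.py <<'E'
from station import r
import cv2,numpy as np
np.set_printoptions(precision=4,suppress=True)
def unproj(p,z,cam="top"):
    c=r.calibration(cam);K=np.array(c['camera_matrix']);T=np.array(c['world_from_camera'])
    p=np.atleast_2d(p).astype(float)
    d=np.c_[(p[:,0]-K[0,2])/K[0,0],-(p[:,1]-K[1,2])/K[1,1],-np.ones(len(p))]@T[:3,:3].T
    return T[:3,3]+d*((z-T[2,3])/d[:,2:])
def rect(mask,z,cam="top"):
    cs,_=cv2.findContours(mask.astype(np.uint8),cv2.RETR_EXTERNAL,cv2.CHAIN_APPROX_NONE)
    c=max(cs,key=cv2.contourArea)[:,0]
    w=unproj(c,z,cam)[:,:2]
    (x,y),(a,b),t=cv2.minAreaRect((w*1000).astype(np.float32))
    if a>b: a,b,t=b,a,t-90   # t: world angle (deg) of the short side
    return np.array([x/1000,y/1000]),(a,b),t
E
python3 - <<'E'
from h import *
im=r.capture("top")
for t,z in [("housing_a",.034),("cap_a",.032),("rail",.032),("square_tray",.02),("round_tray",.02),("long_tray",.02)]:
    for d in r.cut_out("top",t)[:3]:
        m=d['pixels']; c,s,a=rect(m,z); v,u=np.nonzero(m)
        print(t,round(d['confidence'],2),m.sum(),'rect',c,'size',np.round(s,1),'ang',round(a,1),'cent',unproj([u.mean(),v.mean()],z)[0,:2],'px',u.mean().round(1),v.mean().round(1))
B=im[90:310,130:400][:,:,::-1];cv2.imwrite('pics/crop1.png',cv2.resize(B,None,fx=2.9,fy=2.7,interpolation=cv2.INTER_CUBIC))
E
```

```text
housing_a 0.85 285 rect [0.3634 0.252 ] size [40.4 48.8] ang 40.8 cent [0.3637 0.2522] px 168.1 281.2
housing_a 0.51 244 rect [ 0.4695 -0.0065] size [40.5 42.4] ang 23.3 cent [ 0.4689 -0.0066] px 267.7 239.4
cap_a 0.6 176 rect [ 0.4443 -0.1387] size [33.5 39.1] ang -0.5 cent [ 0.4442 -0.1399] px 319.0 248.5
cap_a 0.52 249 rect [ 0.3729 -0.2799] size [40.6 46.5] ang -0.4 cent [ 0.3733 -0.279 ] px 373.6 275.8
rail 0.57 384 rect [0.4562 0.1594] size [27.7 99.4] ang -31.9 cent [0.456  0.1594] px 204.2 244.9
square_tray 0.92 2242 rect [ 0.6218 -0.0079] size [102.8 159.2] ang -0.5 cent [ 0.6195 -0.0084] px 267.7 182.8
round_tray 0.85 2264 rect [0.6146 0.2196] size [100.2 162.8] ang -0.5 cent [0.6136 0.2188] px 183.2 185.8
long_tray 0.9 2297 rect [ 0.6292 -0.2215] size [100.2 162.6] ang -0.6 cent [ 0.6286 -0.2207] px 346.8 178.6
long_tray 0.9 2174 rect [ 0.8031 -0.1716] size [105.8 159.8] ang -11.8 cent [ 0.8028 -0.1716] px 326.7 115.6
long_tray 0.59 2301 rect [ 0.7394 -0.4163] size [102.3 166.5] ang -0.6 cent [ 0.7392 -0.416 ] px 417.7 137.4
```

View pics/crop1.png

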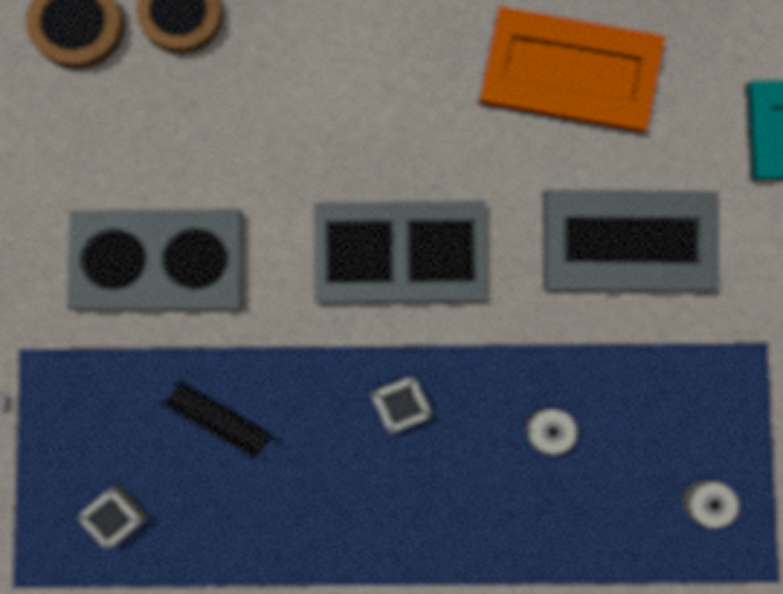

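The crop confirms it: the three grey trays in a row are the targets and both coloured trays are look-alikes. The mask sides bias the centres, so I refine on the top features and get the yaws.

```bash
cat >> h.py <<'E'
def yaw4(im,u,v,h):
    p=cv2.resize(im[v-h:v+h+1,u-h:u+h+1],None,fx=4,fy=4,interpolation=cv2.INTER_CUBIC)
    g=cv2.GaussianBlur(cv2.cvtColor(p,cv2.COLOR_RGB2GRAY).astype(float),(0,0),3)
    a=(cv2.Sobel(g,6,1,0)+1j*cv2.Sobel(g,6,0,1)); 
    return -np.degrees(np.angle((abs(a)**2*np.exp(4j*np.angle(a))).sum()))/4+0.5
def plan(x,y,z,psi):
    """shift (cm, tool axes) and twist to TCP x,y,z with tool-x yaw psi (deg)"""
    s=r.sense();R=np.array(s['ee_rot']);p=np.array(s['tcp_pos'])
    cur=np.degrees(np.arctan2(R[1,0],R[0,0]))
    return np.round(R.T@(np.array([x,y,z])-p)*100,2),round(-((psi-cur+180)%360-180),1)
E
python3 - <<'E'
from h import *
im=np.mean([r.capture("top").astype(float) for _ in range(8)],0).astype(np.uint8)
hsv=cv2.cvtColor(im,cv2.COLOR_RGB2HSV)
g=cv2.cvtColor(im,cv2.COLOR_RGB2GRAY).astype(float)
for n,u,v in [("hA",168,282),("hB",268,240)]:
    p=im[v-5:v+6,u-5:u+6].astype(float).mean(2); w=np.clip(120-p,0,None); V,U=np.mgrid[v-5:v+6,u-5:u+6]
    c=[(w*U).sum()/w.sum(),(w*V).sum()/w.sum()]
    print(n,c,unproj(c,.034)[0,:2],'yaw4',yaw4(im,u,v,13))
for n,u,v in [("c1",320,249),("c2",376,277)]:
    w=np.clip(im[v-13:v+14,u-13:u+14,0].astype(float)-60,0,60); V,U=np.mgrid[v-13:v+14,u-13:u+14]
    c=[(w*U).sum()/w.sum(),(w*V).sum()/w.sum()]
    q=im[v-4:v+5,u-4:u+5].astype(float).mean(2);k=np.clip(140-q,0,None);V,U=np.mgrid[v-4:v+5,u-4:u+5]
    c2=[(k*U).sum()/k.sum(),(k*V).sum()/k.sum()]
    print(n,'white',unproj(c,.030)[0,:2],'bush',c2,unproj(c2,.032)[0,:2])
for n,u,v,hw,hh in [("rnd",183,186,34,24),("sq",268,183,34,24),("lng",347,179,34,24)]:
    P=g[v-hh:v+hh,u-hw:u+hw]; m=(P<45).astype(np.uint8)
    k,l,st,ce=cv2.connectedComponentsWithStats(m)
    for i in range(1,k):
        if st[i,4]>150:
            rr=ce[i]+[u-hw,v-hh]; print(n,st[i],unproj(rr,.012)[0,:2])
    print(n,'yaw4',yaw4(im,u,v,36))
mk=np.zeros_like(g,bool);mk[225:265,180:230]=(im[225:265,180:230,2]<50)
mk=mk
V,U=np.nonzero(mk);W=unproj(np.c_[U,V],.025)[:,:2];C=np.cov(W.T);e,E=np.linalg.eigh(C)
print('rail',mk.sum(),W.mean(0),'long axis ang',np.degrees(np.arctan2(E[1,1],E[0,1])),np.sqrt(12*e))
E
```

```text
hA [np.float64(167.48988000206003), np.float64(281.9052891795849)] [0.362  0.2537] yaw4 41.76879897056758
hB [np.float64(267.9580885029379), np.float64(239.6627840465914)] [ 0.4682 -0.0073] yaw4 24.38943219405975
c1 white [ 0.4419 -0.1429] bush [np.float64(320.30003805175033), np.float64(249.5207382039574)] [ 0.4416 -0.1433]
c2 white [ 0.3714 -0.2845] bush [np.float64(375.96498506471954), np.float64(276.61234649850644)] [ 0.3713 -0.285 ]
rnd [  9  13  22  22 361] [0.6152 0.26  ]
rnd [ 38  13  21  22 360] [0.6153 0.1832]
rnd yaw4 0.6887108979762788
sq [  9  13  22  22 480] [0.6214 0.0298]
sq [ 37  13  22  22 483] [ 0.6209 -0.046 ]
sq yaw4 1.1412838631150017
lng [ 12  16  45  16 711] [ 0.6302 -0.2237]
lng yaw4 0.06493161372488349
rail 405 [0.4555 0.1592] long axis ang 58.301397883537305 [0.0282 0.0995]
```

```bash
python3 -c "
from h import *
print(plan(.362,.254,.10,-48.2))"
```

```text
(array([29.34, 29.4 ,  8.67]), np.float64(34.8))
```

Emit:
carry_out(steps=[[[29.3, 29.4, 8.6], 34.8], [[29.3, 29.4, 8.6], 34.8], [[29.3, 29.4, 8.6], 34.8], [[29.3, 29.4, 8.6], 34.8], [[29.3, 29.4, 8.6], 34.8], [[29.3, 29.4, 8.6], 34.8], [[29.3, 29.4, 8.6], 34.8], [[29.3, 29.4, 8.6], 34.8], [[29.3, 29.4, 8.6], 34.8], [[29.3, 29.4, 8.6], 34.8], [[29.3, 29.4, 8.6], 34.8], [[29.3, 29.4, 8.6], 34.8], [[29.3, 29.4, 8.6], 34.8], [[29.3, 29.4, 8.6], 34.8], [[29.3, 29.4, 8.6], 34.8]], gripper=1)

```text
time_s: 2.75
tcp_pos: [0.3614, 0.2547, 0.1008]
ee_rot: [[0.668, -0.745, 0.0], [-0.745, -0.668, 0.0], [-0.0, -0.0, -1.0]]
wrist_force: [0.5, -0.1, -0.7]
gripper_width: 1.002
```

```bash
python3 -c "
from h import *
s=r.sense();print(s['time_s'],s['tcp_pos'],s['joints'],s['ee_rot'])
print(plan(.362,.254,.0155,-48.2))
im=r.capture('top');cv2.imwrite('pics/t2.png',cv2.resize(im[220:330,100:250,::-1],None,fx=5,fy=5,interpolation=cv2.INTER_CUBIC))"
```

```text
2.75 [0.3614 0.2547 0.1008] [ 56.3578   9.397  -31.2618   0.0004 -49.3293 -14.4821] [[ 0.6675 -0.7446  0.0001]
 [-0.7446 -0.6675  0.0002]
 [-0.     -0.0002 -1.    ]]
(array([0.09, 0.01, 8.53]), np.float64(0.1))
```

View pics/t2.png

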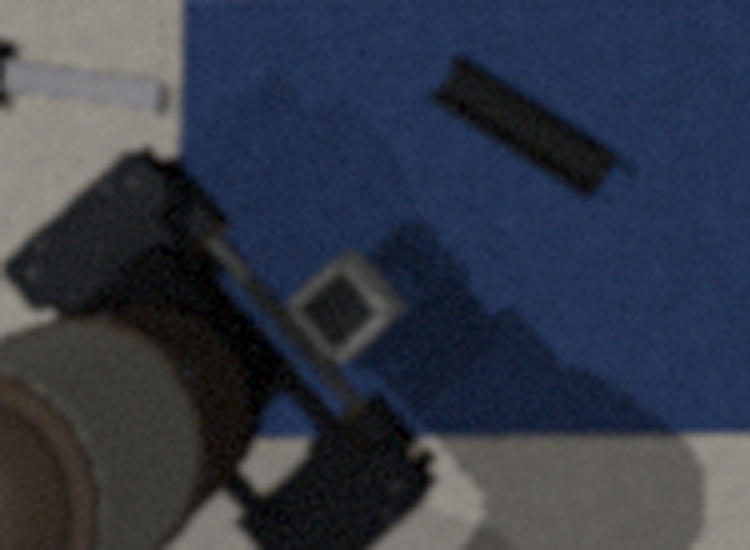

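The jaws are aligned with the housing's faces; the image shows the housing at about px (168,281). I descend and grip.

Emit:
carry_out(steps=[[[0.1, 0, 3], 0], [[0.1, 0, 6], 0], [[0.1, 0, 8], 0], [[0.1, 0, 8.5], 0], [[0.1, 0, 8.5], 0], [[0.1, 0, 8.5], 0], [[0.1, 0, 8.5], 0]])

```text
time_s: 3.5
tcp_pos: [0.3628, 0.2547, 0.0169]
ee_rot: [[0.668, -0.745, 0.002], [-0.745, -0.668, 0.002], [-0.001, -0.003, -1.0]]
wrist_force: [-0.2, -0.9, -0.7]
gripper_width: 1.002
```

Emit:
carry_out(steps=[[[0, 0, 0], 0], [[0, 0, 0], 0], [[0, 0, 0], 0], [[0, 0, 0], 0], [[0, 0, 0], 0], [[0, 0, 0], 0], [[0, 0, 0], 0], [[0, 0, 0], 0], [[0, 0, 0], 0], [[0, 0, 0], 0]], gripper=-1)

```text
time_s: 4.5
tcp_pos: [0.3628, 0.2547, 0.0169]
ee_rot: [[0.668, -0.745, 0.002], [-0.745, -0.668, 0.002], [-0.001, -0.003, -1.0]]
wrist_force: [-0.6, -0.5, 0.7]
gripper_width: 0.172
```

Emit:
carry_out(steps=[[[0, 0, -1], 0], [[0, 0, -3], 0], [[0, 0, -6], 0], [[0, 0, -8], 0], [[0, 0, -8], 0], [[0, 0, -8], 0]])

```text
time_s: 5.1
tcp_pos: [0.3626, 0.2546, 0.0975]
ee_rot: [[0.667, -0.745, 0.002], [-0.745, -0.667, 0.004], [-0.001, -0.004, -1.0]]
wrist_force: [0.2, 0.5, -0.3]
gripper_width: 0.003
```

```bash
python3 -c "
from h import *
s=r.sense();print(s['time_s'],s['gripper_width'])
print(plan(.6214,.0298,.08,-90+1),plan(.6209,-.046,.08,-89))
im=r.capture('top');cv2.imwrite('pics/t3.png',cv2.resize(im[200:330,80:270,::-1],None,fx=4,fy=4,interpolation=cv2.INTER_CUBIC))"
```

```text
5.1 0.0028962134805603085
(array([34.02, -4.27,  1.73]), np.float64(40.9)) (array([39.63,  0.83,  1.7 ]), np.float64(40.9))
```

View pics/t3.png

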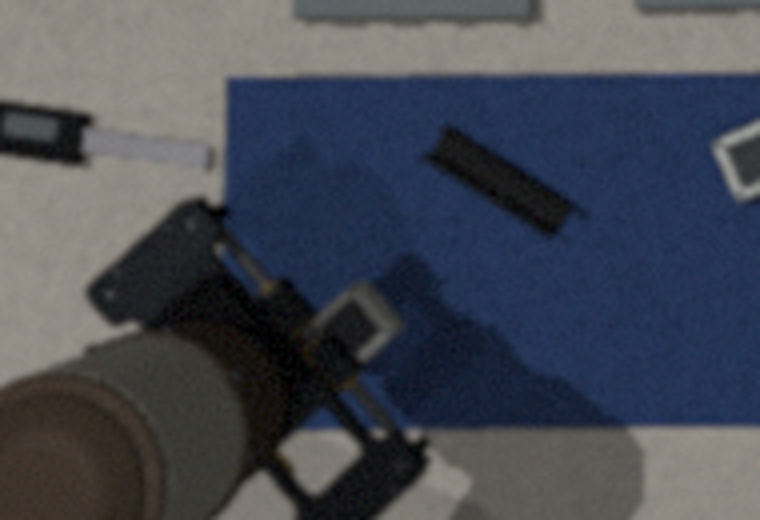

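The grasp missed: the fingers shut fully and the housing sits unmoved at px ~(168.7,281). I check where the TCP projects in both cameras.

```bash
cat >> h.py <<'E'
def proj(P,cam="top"):
    c=r.calibration(cam);K=np.array(c['camera_matrix']);T=np.linalg.inv(np.array(c['world_from_camera']))
    q=T[:3,:3]@np.array(P)+T[:3,3]; q=K@np.array([q[0],-q[1],-q[2]]); return q[:2]/q[2]
E
python3 - <<'E'
from h import *
p=np.array(r.sense()['tcp_pos'])
print('top',proj(p),proj(p+[0,0,.07]),'housing',proj([.363,.254,.034]))
print('scene',proj(p,'scene'),proj(p+[0,0,.07],'scene'),'housing',proj([.363,.254,.034],'scene'))
a=r.capture('top');b=r.capture('scene')
A=cv2.resize(a[225:325,110:240],None,fx=3,fy=3,interpolation=cv2.INTER_CUBIC)
B=cv2.resize(b[90:190,220:350],None,fx=3,fy=3,interpolation=cv2.INTER_CUBIC)
def dot(I,q,o,c): cv2.circle(I,(int((q[0]-o[0]+.5)*3),int((q[1]-o[1]+.5)*3)),3,c,-1)
for I,o,cam in ((A,(110,225),'top'),(B,(220,90),'scene')):
    dot(I,proj(p,cam),o,(255,0,0));dot(I,proj(p+[0,0,.07],cam),o,(255,160,0));dot(I,proj([.363,.254,.034],cam),o,(0,255,0))
cv2.imwrite('pics/d4.png',np.hstack([A,B])[:,:,::-1])
E
```

```text
top [161.1334 285.0364] [153.2054 289.1668] housing [167.3714 281.5022]
scene [287.4013 139.3276] [288.6667 123.46  ] housing [286.4024 152.8883]
```

View pics/d4.png

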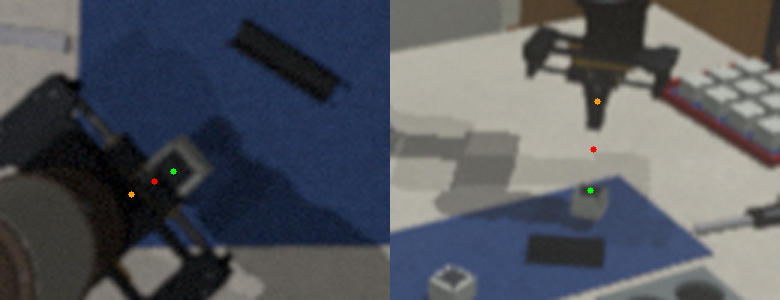

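The scene view has the housing on its projection, but the real fingertips sit about 7 px (~30 mm) above the projected TCP. The reported TCP therefore seems too low along the tool. I'll touch off shut fingers on a clear patch of mat to measure this.

```bash
python3 -c "
from h import *
print(plan(.39,.08,.03,-65.6))"
```

```text
(array([14.81,  9.53,  6.6 ]), np.float64(17.5))
```

Emit:
carry_out(steps=[[[14.8, 9.5, 0], 17.5], [[14.8, 9.5, 0], 17.5], [[14.8, 9.5, 0], 17.5], [[14.8, 9.5, 0], 17.5], [[14.8, 9.5, 3], 17.5], [[14.8, 9.5, 6], 17.5], [[14.8, 9.5, 6.6], 17.5], [[14.8, 9.5, 6.6], 17.5], [[14.8, 9.5, 6.6], 17.5]])

```text
time_s: 6.15
tcp_pos: [0.3908, 0.0808, 0.0306]
ee_rot: [[0.413, -0.911, 0.001], [-0.911, -0.413, 0.001], [-0.0, -0.001, -1.0]]
wrist_force: [0.8, 0.9, -0.5]
gripper_width: 0.004
```

Emit:
carry_out(steps=[[[0, 0, 0.2], 0], [[0, 0, 0.4], 0], [[0, 0, 0.6], 0], [[0, 0, 0.8], 0], [[0, 0, 1.0], 0], [[0, 0, 1.2], 0], [[0, 0, 1.4], 0], [[0, 0, 1.5], 0], [[0, 0, 1.5], 0]])

```text
time_s: 7.05
tcp_pos: [0.3907, 0.0807, 0.0154]
ee_rot: [[0.413, -0.911, 0.001], [-0.911, -0.413, 0.0], [-0.0, -0.001, -1.0]]
wrist_force: [-0.9, 0.6, 0.8]
gripper_width: 0.005
```

```bash
python3 - <<'E'
from h import *
s=r.sense();p=np.array(s['tcp_pos']);print(p,s['time_s'],s['wrist_force'])
b=r.capture('scene');q=proj(p,'scene');print(q)
u,v=q.astype(int)
B=cv2.resize(b[v-45:v+25,u-45:u+45],None,fx=7,fy=7,interpolation=cv2.INTER_CUBIC)
for dz,c in ((0,(255,0,0)),(.03,(255,160,0))):
    t=proj(p+[0,0,dz],'scene');cv2.circle(B,(int((t[0]-u+45.5)*7),int((t[1]-v+45.5)*7)),3,c,-1)
cv2.imwrite('pics/d5.png',B[:,:,::-1])
E
```

```text
[0.3907 0.0807 0.0154] 7.05 [-0.8902  0.5714  0.8178]
[252.2007 169.6982]
```

View pics/d5.png

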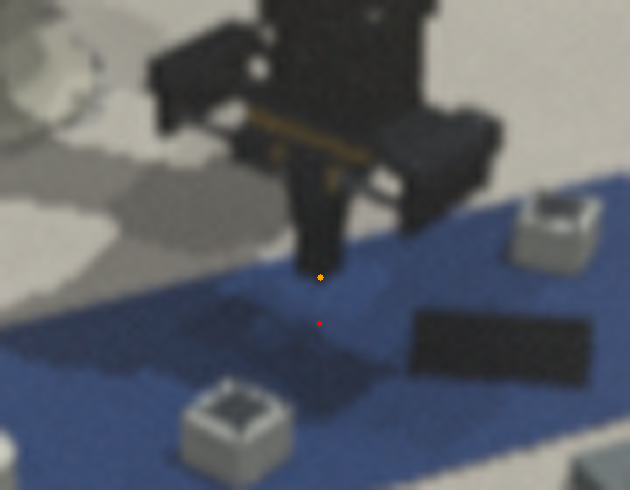

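The tip end is visible at about px (318,273) in the crop, on the +30 mm dot. So the real tip is ~30 mm above the reported TCP. I touch off gently.

Emit:
carry_out(steps=[[[0, 0, 1], 0], [[0, 0, 2], 0], [[0, 0, 2.8], 0], [[0, 0, 3.4], 0], [[0, 0, 3.6], 0], [[0, 0, 3.6], 0]])

```text
time_s: 7.7
tcp_pos: [0.3908, 0.0808, -0.0207]
ee_rot: [[0.414, -0.91, 0.001], [-0.91, -0.414, 0.0], [0.0, -0.001, -1.0]]
wrist_force: [0.0, -0.6, 0.4]
gripper_width: 0.004
```

Emit:
carry_out(steps=[[[0, 0, 0.1], 0], [[0, 0, 0.2], 0], [[0, 0, 0.3], 0], [[0, 0, 0.3], 0]])

```text
time_s: 8.1
tcp_pos: [0.3908, 0.0808, -0.0237]
ee_rot: [[0.414, -0.911, 0.001], [-0.911, -0.414, 0.0], [-0.0, -0.001, -1.0]]
wrist_force: [-0.4, 0.0, 1.2]
gripper_width: 0.001
```

Emit:
carry_out(steps=[[[0, 0, 0.1], 0], [[0, 0, 0.2], 0], [[0, 0, 0.2], 0]])

```text
time_s: 8.4
tcp_pos: [0.3907, 0.0807, -0.0258]
ee_rot: [[0.413, -0.911, 0.0], [-0.911, -0.413, 0.0], [0.0, -0.0, -1.0]]
wrist_force: [0.3, -0.2, 0.0]
gripper_width: 0.002
```

Emit:
carry_out(steps=[[[0, 0, 0.1], 0], [[0, 0, 0.2], 0], [[0, 0, 0.2], 0]])

```text
time_s: 8.7
tcp_pos: [0.3906, 0.0806, -0.028]
ee_rot: [[0.413, -0.911, 0.0], [-0.911, -0.413, -0.0], [0.0, 0.0, -1.0]]
wrist_force: [-0.3, -0.2, -0.8]
gripper_width: 0.011
```

Emit:
carry_out(steps=[[[0, 0, 0.1], 0], [[0, 0, 0.15], 0], [[0, 0, 0.15], 0]])

```text
time_s: 9.0
tcp_pos: [0.3905, 0.0806, -0.0295]
ee_rot: [[0.413, -0.911, -0.0], [-0.911, -0.413, -0.0], [0.0, 0.0, -1.0]]
wrist_force: [-0.1, -0.1, 0.0]
gripper_width: 0.006
```

Emit:
carry_out(steps=[[[0, 0, 0.1], 0], [[0, 0, 0.15], 0], [[0, 0, 0.15], 0]])

```text
time_s: 9.3
tcp_pos: [0.3904, 0.0805, -0.0311]
ee_rot: [[0.413, -0.911, -0.0], [-0.911, -0.413, -0.0], [0.0, 0.0, -1.0]]
wrist_force: [-0.2, 0.1, 0.5]
gripper_width: 0.009
```

Emit:
carry_out(steps=[[[0, 0, 0.1], 0], [[0, 0, 0.15], 0], [[0, 0, 0.15], 0]])

```text
time_s: 9.6
tcp_pos: [0.3904, 0.0805, -0.0327]
ee_rot: [[0.413, -0.911, -0.0], [-0.911, -0.413, -0.0], [0.0, 0.001, -1.0]]
wrist_force: [0.5, -0.1, 0.0]
gripper_width: 0.002
```

Emit:
carry_out(steps=[[[0, 0, 0.1], 0], [[0, 0, 0.15], 0], [[0, 0, 0.15], 0]])

```text
time_s: 9.9
tcp_pos: [0.3905, 0.0806, -0.0334]
ee_rot: [[0.414, -0.91, -0.0], [-0.91, -0.414, -0.0], [0.0, 0.0, -1.0]]
wrist_force: [-2.4, -0.0, 10.3]
gripper_width: 0.005
```

```bash
python3 - <<'E'
from h import *
s=r.sense();p=np.array(s['tcp_pos']);print(p,s['time_s'],s['wrist_force'])
b=r.capture('scene');q=proj(p,'scene');print(q)
u,v=q.astype(int)
B=cv2.resize(b[v-45:v+25,u-45:u+45],None,fx=7,fy=7,interpolation=cv2.INTER_CUBIC)
for dz,c in ((0,(255,0,0)),(.03,(255,160,0))):
    t=proj(p+[0,0,dz],'scene');cv2.circle(B,(int((t[0]-u+45.5)*7),int((t[1]-v+45.5)*7)),3,c,-1)
cv2.imwrite('pics/d6.png',B[:,:,::-1])
E
```

```text
[ 0.3905  0.0806 -0.0334] 9.9 [-2.4429 -0.0195 10.2835]
[251.9856 179.8953]
```

View pics/d6.png

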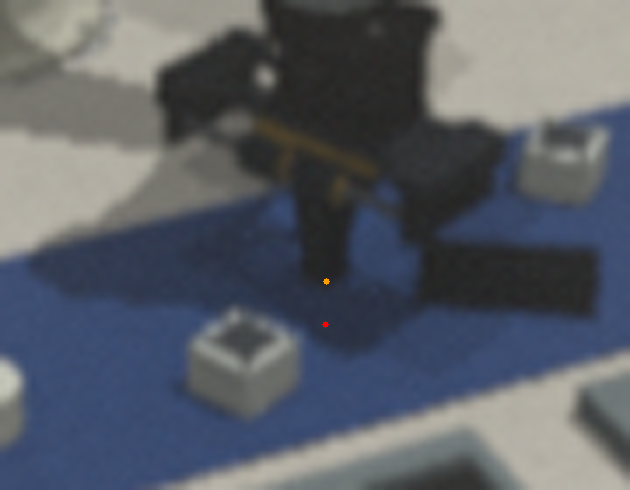

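Contact came at reported z = -0.033, i.e. the true mat surface at 0.002, so true tip z = reported + 0.035. From here on I correct for that. First I raise, open and go to the middle housing.

Emit:
carry_out(steps=[[[0, 0, -2], 0], [[0, 0, -5], 0], [[0, 0, -7], 0], [[0, 0, -7], 0]], gripper=1)

```text
time_s: 10.35
tcp_pos: [0.3925, 0.0818, 0.0389]
ee_rot: [[0.414, -0.91, 0.006], [-0.91, -0.414, 0.003], [-0.001, -0.006, -1.0]]
wrist_force: [-0.5, -0.3, -0.3]
gripper_width: 0.283
```

```bash
cat >> h.py <<'E'
OFF=.035
def go(x,y,z,psi): return plan(x,y,z-OFF,psi)
E
python3 -c "
from h import *
print(go(.468,-.0075,.075,-65.6))"
```

```text
(array([11.26, -3.17, -0.09]), np.float64(0.1))
```

Emit:
carry_out(steps=[[[11.3, -3.2, 0], 0], [[11.3, -3.2, 0], 0], [[11.3, -3.2, 0], 0], [[11.3, -3.2, 0], 0], [[11.3, -3.2, 0], 0], [[11.3, -3.2, 0], 0], [[11.3, -3.2, 0], 0]])

```text
time_s: 11.05
tcp_pos: [0.4676, -0.0071, 0.0389]
ee_rot: [[0.416, -0.909, 0.005], [-0.909, -0.416, 0.003], [-0.001, -0.006, -1.0]]
wrist_force: [0.4, 1.2, -0.4]
gripper_width: 0.923
```

```bash
python3 -c "
from h import *
print(go(.468,-.0075,.0155,-65.6),r.sense()['gripper_width'])"
```

```text
(array([0.06, 0.01, 5.84]), np.float64(0.2)) 0.9229919337897943
```

Emit:
carry_out(steps=[[[0, 0, 0.5], 0], [[0, 0, 2], 0], [[0, 0, 4], 0], [[0, 0, 5.3], 0], [[0, 0, 5.8], 0], [[0, 0, 5.8], 0], [[0, 0, 5.8], 0]])

```text
time_s: 11.75
tcp_pos: [0.4682, -0.0066, -0.0187]
ee_rot: [[0.416, -0.909, 0.006], [-0.909, -0.416, 0.003], [-0.001, -0.006, -1.0]]
wrist_force: [0.3, 0.3, 0.0]
gripper_width: 0.999
```

Emit:
carry_out(steps=[[[0, 0, 0], 0], [[0, 0, 0], 0], [[0, 0, 0], 0], [[0, 0, 0], 0], [[0, 0, 0], 0], [[0, 0, 0], 0], [[0, 0, 0], 0], [[0, 0, 0], 0], [[0, 0, 0], 0], [[0, 0, 0], 0]], gripper=-1)

```text
time_s: 12.75
tcp_pos: [0.4683, -0.0066, -0.0187]
ee_rot: [[0.416, -0.909, 0.006], [-0.909, -0.416, 0.003], [-0.001, -0.007, -1.0]]
wrist_force: [0.7, 0.2, 0.8]
gripper_width: 0.477
```

Emit:
carry_out(steps=[[[0, 0, -0.5], 0], [[0, 0, -2], 0], [[0, 0, -4], 0], [[0, 0, -6], 0], [[0, 0, -6], 0], [[0, 0, -6], 0]])

```text
time_s: 13.35
tcp_pos: [0.4676, -0.0068, 0.0413]
ee_rot: [[0.416, -0.909, 0.006], [-0.909, -0.416, 0.004], [-0.001, -0.007, -1.0]]
wrist_force: [0.4, -0.0, -1.3]
gripper_width: 0.483
```

```bash
python3 - <<'E'
from h import *
print(go(.621,-.046,.08,-89.4),r.sense()['gripper_width'])
for n in ('top','scene'): cv2.imwrite(f'pics/{n}7.png',r.capture(n)[:,:,::-1])
a=cv2.imread('pics/top7.png')[150:280,210:340];b=cv2.imread('pics/scene7.png')[110:240,180:310]
cv2.imwrite('pics/d7.png',cv2.resize(np.hstack([a,b]),None,fx=3,fy=3,interpolation=cv2.INTER_CUBIC))
E
```

```text
(array([  9.94, -12.32,  -0.29]), np.float64(24.0)) 0.4829938339391868
```

View pics/d7.png

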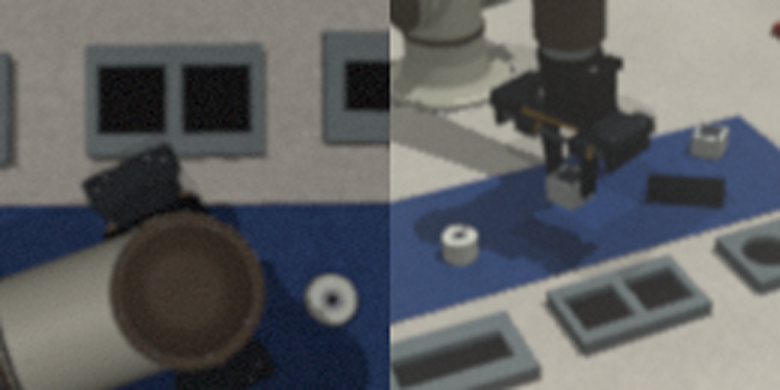

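Gripped (opening 0.48 = 42 mm) and lifted level. On to the right-hand square pocket.

Emit:
carry_out(steps=[[[3, -3.7, 0], 8], [[6, -7.4, 0], 16], [[8.6, -10.7, 0], 24], [[9.9, -12.3, 0], 24], [[9.9, -12.3, 0], 24], [[9.9, -12.3, 0], 24], [[9.9, -12.3, 0], 24]])

```text
time_s: 14.15
tcp_pos: [0.6183, -0.0458, 0.0399]
ee_rot: [[0.01, -1.0, 0.001], [-1.0, -0.01, 0.003], [-0.003, -0.001, -1.0]]
wrist_force: [-0.4, -1.0, -1.9]
gripper_width: 0.476
```

```bash
python3 -c "
from h import *
print(go(.621,-.046,.0253,-89.5))"
```

```text
(array([ 0.04, -0.27,  4.96]), np.float64(0.1))
```

Emit:
carry_out(steps=[[[0, -0.3, 1], 0], [[0, -0.3, 2.5], 0], [[0, -0.3, 4], 0], [[0, -0.3, 4.7], 0], [[0, -0.3, 4.9], 0], [[0, -0.3, 5.0], 0], [[0, -0.3, 5.0], 0]])

```text
time_s: 14.85
tcp_pos: [0.6217, -0.0455, -0.0096]
ee_rot: [[0.011, -1.0, 0.002], [-1.0, -0.011, 0.003], [-0.003, -0.002, -1.0]]
wrist_force: [1.1, -0.6, -0.8]
gripper_width: 0.474
```

Emit:
carry_out(steps=[[[0, 0, 0.05], 0], [[0, 0, 0.1], 0], [[0, 0, 0.1], 0]])

```text
time_s: 15.15
tcp_pos: [0.6219, -0.0455, -0.0102]
ee_rot: [[0.011, -1.0, 0.003], [-1.0, -0.011, 0.003], [-0.003, -0.003, -1.0]]
wrist_force: [-0.1, 0.6, -1.2]
gripper_width: 0.481
```

Emit:
carry_out(steps=[[[0, 0, 0.05], 0], [[0, 0, 0.1], 0], [[0, 0, 0.1], 0]])

```text
time_s: 15.45
tcp_pos: [0.622, -0.0455, -0.0106]
ee_rot: [[0.011, -1.0, 0.003], [-1.0, -0.011, 0.003], [-0.003, -0.003, -1.0]]
wrist_force: [-2.2, 0.2, 3.6]
gripper_width: 0.483
```

Floor contact came exactly where predicted. Release and go back to the first housing.

Emit:
carry_out(steps=[[[0, 0, 0], 0], [[0, 0, 0], 0], [[0, 0, 0], 0], [[0, 0, 0], 0], [[0, 0, -1], 0], [[0, 0, -3], 0], [[0, 0, -5.5], 0], [[0, 0, -6], 0], [[0, 0, -6], 0]], gripper=1)

```text
time_s: 16.35
tcp_pos: [0.6227, -0.0454, 0.051]
ee_rot: [[0.011, -1.0, 0.006], [-1.0, -0.011, 0.003], [-0.003, -0.006, -1.0]]
wrist_force: [-0.6, 0.1, -0.8]
gripper_width: 0.995
```

```bash
python3 -c "
from h import *
for d in r.place_of('top','housing_a'): print(d)
print(go(.362,.254,.085,-48.2))"
```

```text
(array([-30.22,  25.65,  -0.03]), np.float64(-41.2))
```

Emit:
carry_out(steps=[[[-30.2, 25.6, 0], -41.2], [[-30.2, 25.6, 0], -41.2], [[-30.2, 25.6, 0], -41.2], [[-30.2, 25.6, 0], -41.2], [[-30.2, 25.6, 0], -41.2], [[-30.2, 25.6, 0], -41.2], [[-30.2, 25.6, 0], -41.2], [[-30.2, 25.6, 0], -41.2], [[-30.2, 25.6, 0], -41.2], [[-30.2, 25.6, 0], -41.2], [[-30.2, 25.6, 0], -41.2], [[-30.2, 25.6, 0], -41.2]])

```text
time_s: 17.6
tcp_pos: [0.363, 0.2526, 0.0493]
ee_rot: [[0.665, -0.747, 0.003], [-0.747, -0.665, 0.002], [0.0, -0.004, -1.0]]
wrist_force: [0.4, -0.1, -0.1]
gripper_width: 0.997
```

```bash
python3 -c "
from h import *
im=r.capture('top')
for d in r.place_of('top','housing_a'): print(d)
print(go(.362,.2535,.0155,-48.2))"
```

```text
{'centre': [0.6196, -0.0458, 0.0105], 'confidence': 0.74}
{'centre': [0.3649, 0.2578, 0.001], 'confidence': 0.49}
(array([-0.13,  0.06,  6.9 ]), np.float64(-0.1))
```

Emit:
carry_out(steps=[[[0, 0, 2], 0], [[0, 0, 4], 0], [[0, 0, 6], 0], [[0, 0, 6.8], 0], [[0, 0, 6.8], 0], [[0, 0, 6.8], 0]])

```text
time_s: 18.3
tcp_pos: [0.3639, 0.253, -0.0181]
ee_rot: [[0.664, -0.747, 0.004], [-0.747, -0.664, 0.003], [-0.0, -0.005, -1.0]]
wrist_force: [0.6, 0.9, -0.0]
gripper_width: 1.0
```

Emit:
carry_out(steps=[[[0, 0, 0], 0], [[0, 0, 0], 0], [[0, 0, 0], 0], [[0, 0, 0], 0], [[0, 0, 0], 0], [[0, 0, 0], 0], [[0, 0, 0], 0], [[0, 0, 0], 0], [[0, 0, 0], 0], [[0, 0, 0], 0]], gripper=-1)

```text
time_s: 19.3
tcp_pos: [0.3639, 0.2531, -0.018]
ee_rot: [[0.664, -0.747, 0.004], [-0.747, -0.664, 0.003], [-0.0, -0.005, -1.0]]
wrist_force: [0.7, -0.4, 1.4]
gripper_width: 0.478
```

Emit:
carry_out(steps=[[[0, 0, -0.5], 0], [[0, 0, -2], 0], [[0, 0, -4], 0], [[0, 0, -7], 0], [[0, 0, -7], 0], [[0, 0, -7], 0]])

```text
time_s: 19.9
tcp_pos: [0.3635, 0.2529, 0.0523]
ee_rot: [[0.664, -0.748, 0.004], [-0.748, -0.664, 0.005], [-0.001, -0.006, -1.0]]
wrist_force: [0.1, 0.4, -1.1]
gripper_width: 0.476
```

```bash
python3 -c "
from h import *
print(go(.6212,.0298,.085,-89.5))"
```

```text
(array([33.79, -4.46,  0.23]), np.float64(41.1))
```

Emit:
carry_out(steps=[[[3, -0.4, 0], 5], [[7, -0.9, 0], 12], [[11.5, -1.5, 0], 20], [[16, -2.1, 0], 28], [[20.5, -2.7, 0], 35], [[25, -3.3, 0], 41], [[29.5, -3.9, 0], 41], [[32.5, -4.3, 0], 41], [[33.8, -4.5, 0], 41], [[33.8, -4.5, 0], 41], [[33.8, -4.5, 0], 41], [[33.8, -4.5, 0], 41]])

```text
time_s: 21.1
tcp_pos: [0.6203, 0.0309, 0.0519]
ee_rot: [[0.012, -1.0, 0.002], [-1.0, -0.012, 0.004], [-0.004, -0.002, -1.0]]
wrist_force: [-0.5, 0.8, -1.2]
gripper_width: 0.478
```

```bash
python3 -c "
from h import *
print(go(.6212,.0298,.026,-89.5))"
```

```text
(array([ 0.14, -0.07,  6.09]), np.float64(0.2))
```

Emit:
carry_out(steps=[[[0.1, 0, 1.5], 0], [[0.1, 0, 3.5], 0], [[0.1, 0, 5], 0], [[0.1, 0, 5.8], 0], [[0.1, 0, 6], 0], [[0.1, 0, 6.1], 0], [[0.1, 0, 6.1], 0]])

```text
time_s: 21.8
tcp_pos: [0.6209, 0.0305, -0.0084]
ee_rot: [[0.012, -1.0, 0.004], [-1.0, -0.012, 0.005], [-0.005, -0.004, -1.0]]
wrist_force: [-0.2, -0.0, -1.7]
gripper_width: 0.481
```

Emit:
carry_out(steps=[[[0, 0, 0.05], 0], [[0, 0, 0.1], 0], [[0, 0, 0.1], 0]])

```text
time_s: 22.1
tcp_pos: [0.6211, 0.0305, -0.009]
ee_rot: [[0.012, -1.0, 0.004], [-1.0, -0.012, 0.005], [-0.005, -0.004, -1.0]]
wrist_force: [0.1, -0.0, -1.4]
gripper_width: 0.477
```

Emit:
carry_out(steps=[[[0, 0, 0.05], 0], [[0, 0, 0.12], 0], [[0, 0, 0.12], 0]])

```text
time_s: 22.4
tcp_pos: [0.6213, 0.0305, -0.0099]
ee_rot: [[0.012, -1.0, 0.005], [-1.0, -0.012, 0.005], [-0.005, -0.005, -1.0]]
wrist_force: [-0.2, -0.2, 1.6]
gripper_width: 0.481
```

Touching. Release; the next target is the near cap.

Emit:
carry_out(steps=[[[0, 0, 0], 0], [[0, 0, 0], 0], [[0, 0, 0], 0], [[0, 0, 0], 0], [[0, 0, -1], 0], [[0, 0, -3], 0], [[0, 0, -5.5], 0], [[0, 0, -6], 0], [[0, 0, -6], 0]], gripper=1)

```text
time_s: 23.3
tcp_pos: [0.6218, 0.0305, 0.0517]
ee_rot: [[0.012, -1.0, 0.008], [-1.0, -0.012, 0.006], [-0.006, -0.008, -1.0]]
wrist_force: [0.4, -0.5, -0.2]
gripper_width: 0.996
```

```bash
python3 -c "
from h import *
print(go(.4417,-.143,.085,-89.5))"
```

```text
(array([17.13, 18.23, -0.06]), np.float64(0.2))
```

Emit:
carry_out(steps=[[[17.1, 18.2, -0.2], 0], [[17.1, 18.2, -0.2], 0], [[17.1, 18.2, -0.2], 0], [[17.1, 18.2, -0.2], 0], [[17.1, 18.2, -0.2], 0], [[17.1, 18.2, -0.2], 0], [[17.1, 18.2, -0.2], 0], [[17.1, 18.2, -0.2], 0]])

```text
time_s: 24.1
tcp_pos: [0.4426, -0.1425, 0.0511]
ee_rot: [[0.013, -1.0, 0.008], [-1.0, -0.013, 0.006], [-0.006, -0.008, -1.0]]
wrist_force: [-0.4, -0.2, -0.7]
gripper_width: 1.0
```

```bash
python3 -c "
from h import *
print(go(.4417,-.143,.0155,-89.5))"
```

```text
(array([0.09, 0.14, 7.06]), np.float64(0.2))
```

Emit:
carry_out(steps=[[[0.1, 0.1, 2], 0], [[0.1, 0.1, 4], 0], [[0.1, 0.1, 6], 0], [[0.1, 0.1, 7], 0], [[0.1, 0.1, 7.1], 0], [[0.1, 0.1, 7.1], 0]])

```text
time_s: 24.7
tcp_pos: [0.4429, -0.1428, -0.0198]
ee_rot: [[0.014, -1.0, 0.008], [-1.0, -0.014, 0.006], [-0.006, -0.008, -1.0]]
wrist_force: [0.2, -0.4, 0.6]
gripper_width: 1.002
```

Emit:
carry_out(steps=[[[0, 0, 0], 0], [[0, 0, 0], 0], [[0, 0, 0], 0], [[0, 0, 0], 0], [[0, 0, 0], 0], [[0, 0, 0], 0], [[0, 0, 0], 0], [[0, 0, 0], 0], [[0, 0, 0], 0], [[0, 0, 0], 0]], gripper=-1)

```text
time_s: 25.7
tcp_pos: [0.4428, -0.1428, -0.0198]
ee_rot: [[0.014, -1.0, 0.008], [-1.0, -0.014, 0.006], [-0.005, -0.008, -1.0]]
wrist_force: [-0.5, 0.4, 0.9]
gripper_width: 0.47
```

Emit:
carry_out(steps=[[[0, 0, -0.5], 0], [[0, 0, -2], 0], [[0, 0, -4], 0], [[0, 0, -7], 0], [[0, 0, -7], 0], [[0, 0, -7], 0]])

```text
time_s: 26.3
tcp_pos: [0.4425, -0.143, 0.0508]
ee_rot: [[0.013, -1.0, 0.009], [-1.0, -0.013, 0.006], [-0.006, -0.01, -1.0]]
wrist_force: [-0.0, -0.4, -0.3]
gripper_width: 0.474
```

```bash
python3 -c "
from h import *
print(go(.6152,.183,.095,-89.5))"
```

```text
(array([-32.37, -17.71,  -0.57]), np.float64(0.3))
```

Emit:
carry_out(steps=[[[-3, -1.6, -0.6], 0], [[-7, -3.8, -0.6], 0], [[-11, -6, -0.6], 0], [[-15, -8.2, -0.6], 0], [[-19, -10.4, -0.6], 0], [[-23, -12.6, -0.6], 0], [[-27, -14.8, -0.6], 0], [[-30.5, -16.7, -0.6], 0], [[-32.3, -17.7, -0.6], 0.3], [[-32.4, -17.7, -0.6], 0.3], [[-32.4, -17.7, -0.6], 0.3], [[-32.4, -17.7, -0.6], 0.3]])

```text
time_s: 27.5
tcp_pos: [0.6139, 0.182, 0.0594]
ee_rot: [[0.007, -1.0, 0.007], [-1.0, -0.007, 0.005], [-0.005, -0.007, -1.0]]
wrist_force: [0.4, -0.9, -0.8]
gripper_width: 0.481
```

```bash
python3 -c "
from h import *
print(go(.6152,.183,.0242,-89.5))"
```

```text
(array([-0.07, -0.08,  7.02]), np.float64(-0.1))
```

Emit:
carry_out(steps=[[[-0.1, -0.1, 2], 0], [[-0.1, -0.1, 4], 0], [[-0.1, -0.1, 5.8], 0], [[-0.1, -0.1, 6.7], 0], [[-0.1, -0.1, 7], 0], [[-0.1, -0.1, 7.05], 0], [[-0.1, -0.1, 7.05], 0]])

```text
time_s: 28.2
tcp_pos: [0.616, 0.1834, -0.0101]
ee_rot: [[0.007, -1.0, 0.009], [-1.0, -0.007, 0.006], [-0.005, -0.009, -1.0]]
wrist_force: [-0.1, -0.2, -0.8]
gripper_width: 0.47
```

Emit:
carry_out(steps=[[[0, 0, 0.05], 0], [[0, 0, 0.1], 0], [[0, 0, 0.1], 0]])

```text
time_s: 28.5
tcp_pos: [0.6161, 0.1835, -0.0108]
ee_rot: [[0.007, -1.0, 0.009], [-1.0, -0.007, 0.006], [-0.006, -0.009, -1.0]]
wrist_force: [-0.6, 0.4, -0.7]
gripper_width: 0.471
```

Emit:
carry_out(steps=[[[0, 0, 0.05], 0], [[0, 0, 0.12], 0], [[0, 0, 0.12], 0]])

```text
time_s: 28.8
tcp_pos: [0.6163, 0.1837, -0.0117]
ee_rot: [[0.007, -1.0, 0.009], [-1.0, -0.007, 0.006], [-0.006, -0.009, -1.0]]
wrist_force: [0.9, -0.6, 0.3]
gripper_width: 0.471
```

Emit:
carry_out(steps=[[[0, 0, 0], 0], [[0, 0, 0], 0], [[0, 0, 0], 0], [[0, 0, 0], 0], [[0, 0, -1], 0], [[0, 0, -3], 0], [[0, 0, -5.5], 0], [[0, 0, -7], 0], [[0, 0, -7], 0]], gripper=1)

```text
time_s: 29.7
tcp_pos: [0.6177, 0.1842, 0.0619]
ee_rot: [[0.008, -1.0, 0.016], [-1.0, -0.008, 0.009], [-0.009, -0.016, -1.0]]
wrist_force: [1.1, -0.2, -0.4]
gripper_width: 0.996
```

```bash
python3 -c "
from h import *
print(go(.3717,-.2845,.093,-89.5),r.sense()['joints'])"
```

```text
(array([46.67, 24.97, -0.4 ]), np.float64(-0.0)) [ 30.9733  29.4202  -6.6906   0.035  -52.8677 -30.5382]
```

Emit:
carry_out(steps=[[[46.7, 25, -0.4], 0], [[46.7, 25, -0.4], 0], [[46.7, 25, -0.4], 0], [[46.7, 25, -0.4], 0], [[46.7, 25, -0.4], 0], [[46.7, 25, -0.4], 0], [[46.7, 25, -0.4], 0], [[46.7, 25, -0.4], 0], [[46.7, 25, -0.4], 0], [[46.7, 25, -0.4], 0], [[46.7, 25, -0.4], 0], [[46.7, 25, -0.4], 0], [[46.7, 25, -0.4], 0], [[46.7, 25, -0.4], 0], [[46.7, 25, -0.4], 0]])

```text
time_s: 31.2
tcp_pos: [0.3719, -0.284, 0.0579]
ee_rot: [[0.01, -1.0, 0.015], [-1.0, -0.01, 0.009], [-0.009, -0.015, -1.0]]
wrist_force: [0.4, -0.5, 0.2]
gripper_width: 1.003
```

```bash
python3 -c "
from h import *
print(go(.3717,-.2845,.0155,-89.5))"
```

```text
(array([0.12, 0.14, 7.74]), np.float64(0.1))
```

Descend and close in a single call each.

Emit:
carry_out(steps=[[[0.1, 0.1, 2.5], 0], [[0.1, 0.1, 5], 0], [[0.1, 0.1, 7], 0], [[0.1, 0.1, 7.6], 0], [[0.1, 0.1, 7.7], 0], [[0.1, 0.1, 7.7], 0]])

```text
time_s: 31.8
tcp_pos: [0.3729, -0.2842, -0.0185]
ee_rot: [[0.011, -1.0, 0.016], [-1.0, -0.011, 0.008], [-0.008, -0.017, -1.0]]
wrist_force: [-0.2, -0.7, -0.6]
gripper_width: 1.003
```

Emit:
carry_out(steps=[[[0, 0, 0], 0], [[0, 0, 0], 0], [[0, 0, 0], 0], [[0, 0, 0], 0], [[0, 0, 0], 0], [[0, 0, 0], 0], [[0, 0, 0], 0], [[0, 0, 0], 0], [[0, 0, 0], 0], [[0, 0, -0.5], 0], [[0, 0, -2], 0], [[0, 0, -4], 0], [[0, 0, -7], 0], [[0, 0, -8], 0], [[0, 0, -8], 0]], gripper=-1)

```text
time_s: 33.3
tcp_pos: [0.3728, -0.2853, 0.063]
ee_rot: [[0.011, -1.0, 0.02], [-1.0, -0.011, 0.007], [-0.007, -0.021, -1.0]]
wrist_force: [0.5, 0.3, -1.9]
gripper_width: 0.473
```

```bash
python3 -c "
from h import *
print(go(.6152,.260,.097,-89.5))"
```

```text
(array([-54.26, -24.82,   0.98]), np.float64(0.1))
```

Emit:
carry_out(steps=[[[-3, -1.4, 0], 0], [[-7, -3.2, 0.1], 0], [[-11, -5, 0.2], 0], [[-15, -6.9, 0.3], 0], [[-19, -8.7, 0.3], 0], [[-23, -10.5, 0.4], 0], [[-27, -12.3, 0.5], 0], [[-31, -14.2, 0.6], 0], [[-35, -16, 0.6], 0], [[-39, -17.8, 0.7], 0], [[-43, -19.7, 0.8], 0], [[-47, -21.5, 0.9], 0], [[-51, -23.3, 0.9], 0], [[-53.3, -24.4, 1], 0], [[-54.3, -24.8, 1], 0], [[-54.3, -24.8, 1], 0], [[-54.3, -24.8, 1], 0], [[-54.3, -24.8, 1], 0]])

```text
time_s: 35.1
tcp_pos: [0.6142, 0.2589, 0.0615]
ee_rot: [[0.01, -1.0, 0.019], [-1.0, -0.01, 0.006], [-0.006, -0.019, -1.0]]
wrist_force: [0.5, -0.3, -0.9]
gripper_width: 0.474
```

```bash
python3 -c "
from h import *
print(go(.6152,.260,.0255,-89.5))"
```

```text
(array([-0.06,  0.04,  7.1 ]), np.float64(0.1))
```

Emit:
carry_out(steps=[[[-0.1, 0, 2], 0], [[-0.1, 0, 4], 0], [[-0.1, 0, 5.8], 0], [[-0.1, 0, 6.7], 0], [[-0.1, 0, 7], 0], [[-0.1, 0, 7.1], 0], [[-0.1, 0, 7.15], 0], [[-0.1, 0, 7.2], 0], [[-0.1, 0, 7.2], 0]])

```text
time_s: 36.0
tcp_pos: [0.6159, 0.2605, -0.0099]
ee_rot: [[0.01, -1.0, 0.02], [-1.0, -0.01, 0.007], [-0.007, -0.02, -1.0]]
wrist_force: [-0.1, -0.8, -0.8]
gripper_width: 0.472
```

Emit:
carry_out(steps=[[[0, 0, 0.05], 0], [[0, 0, 0.1], 0], [[0, 0, 0.1], 0]])

```text
time_s: 36.3
tcp_pos: [0.6162, 0.2608, -0.0104]
ee_rot: [[0.01, -1.0, 0.021], [-1.0, -0.01, 0.007], [-0.007, -0.021, -1.0]]
wrist_force: [-0.4, -1.0, 1.2]
gripper_width: 0.471
```

Emit:
carry_out(steps=[[[0, 0, 0], 0], [[0, 0, 0], 0], [[0, 0, 0], 0], [[0, 0, 0], 0], [[0, 0, -1], 0], [[0, 0, -3], 0], [[0, 0, -5.5], 0], [[0, 0, -7], 0], [[0, 0, -7], 0]], gripper=1)

```text
time_s: 37.2
tcp_pos: [0.6165, 0.2614, 0.0631]
ee_rot: [[0.01, -1.0, 0.026], [-1.0, -0.01, 0.011], [-0.01, -0.026, -1.0]]
wrist_force: [0.8, 1.1, -0.0]
gripper_width: 0.998
```

```bash
python3 -c "
from h import *
print(go(.4555,.160,.08,-121.7))"
```

```text
(array([ 9.99, 16.24,  1.28]), np.float64(32.3))
```

Emit:
carry_out(steps=[[[10, 16.2, 1.2], 32.3], [[10, 16.2, 1.2], 32.3], [[10, 16.2, 1.2], 32.3], [[10, 16.2, 1.2], 32.3], [[10, 16.2, 1.2], 32.3], [[10, 16.2, 1.2], 32.3], [[10, 16.2, 1.2], 32.3], [[10, 16.2, 1.2], 32.3]])

```text
time_s: 38.0
tcp_pos: [0.457, 0.1607, 0.0457]
ee_rot: [[-0.525, -0.851, 0.027], [-0.851, 0.525, 0.011], [-0.023, -0.017, -1.0]]
wrist_force: [-0.3, 0.0, 0.6]
gripper_width: 1.002
```

```bash
python3 - <<'E'
from h import *
print(go(.4555,.160,.0155,-121.7))
a=r.capture('top')[150:280,130:260];b=r.capture('scene')[110:240,210:340]
cv2.imwrite('pics/d8.png',cv2.resize(np.hstack([a,b])[:,:,::-1],None,fx=3,fy=3,interpolation=cv2.INTER_CUBIC))
E
```

```text
(array([0.29, 0.2 , 6.51]), np.float64(0.0))
```

View pics/d8.png

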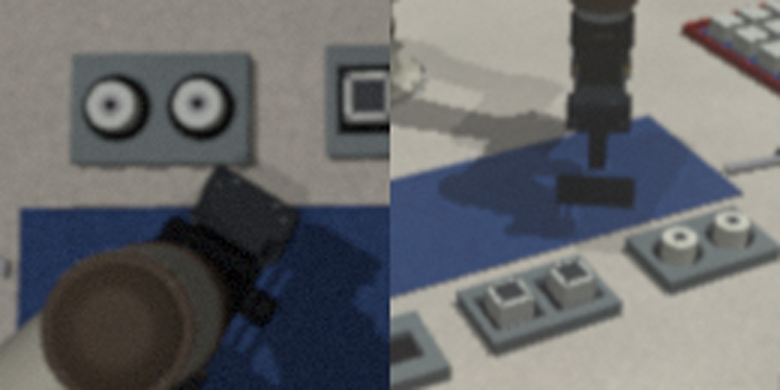

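The caps and housings sit in their pockets, and the fingers straddle the rail near its middle. Descend and grip.

Emit:
carry_out(steps=[[[0.2, 0.2, 2], 0], [[0.2, 0.2, 4], 0], [[0.2, 0.2, 5.8], 0], [[0.2, 0.2, 6.4], 0], [[0.2, 0.2, 6.5], 0], [[0.2, 0.2, 6.5], 0]])

```text
time_s: 38.7
tcp_pos: [0.4561, 0.1608, -0.0192]
ee_rot: [[-0.525, -0.851, 0.027], [-0.851, 0.525, 0.011], [-0.023, -0.017, -1.0]]
wrist_force: [1.4, 0.2, -0.7]
gripper_width: 1.0
```

Emit:
carry_out(steps=[[[0, 0, 0], 0], [[0, 0, 0], 0], [[0, 0, 0], 0], [[0, 0, 0], 0], [[0, 0, 0], 0], [[0, 0, 0], 0], [[0, 0, 0], 0], [[0, 0, 0], 0], [[0, 0, 0], 0], [[0, 0, 0], 0], [[0, 0, 0], 0], [[0, 0, -0.5], 0], [[0, 0, -2], 0], [[0, 0, -4], 0], [[0, 0, -7], 0], [[0, 0, -8], 0], [[0, 0, -8], 0]], gripper=-1)

```text
time_s: 40.4
tcp_pos: [0.4549, 0.1606, 0.0623]
ee_rot: [[-0.525, -0.851, 0.03], [-0.851, 0.525, 0.014], [-0.027, -0.018, -0.999]]
wrist_force: [0.7, -0.6, -0.6]
gripper_width: 0.297
```

```bash
python3 - <<'E'
from h import *
print(go(.630,-.2232,.097,-90))
a=r.capture('top')[150:280,130:260];b=r.capture('scene')[90:220,210:340]
cv2.imwrite('pics/d9.png',cv2.resize(np.hstack([a,b])[:,:,::-1],None,fx=3,fy=3,interpolation=cv2.INTER_CUBIC))
E
```

```text
(array([ 23.46, -35.07,   0.03]), np.float64(-31.7))
```

View pics/d9.png

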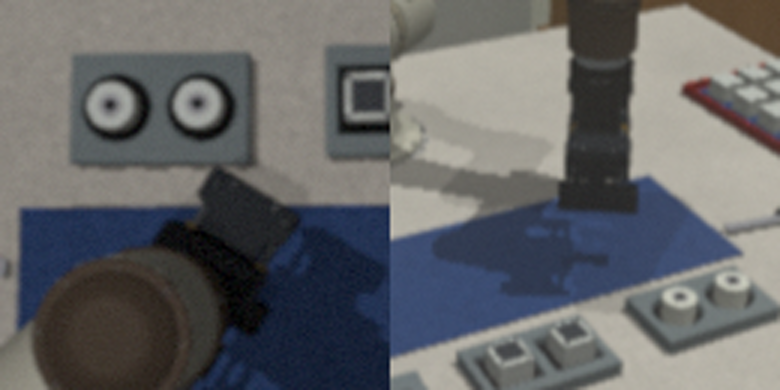

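Rail gripped (0.297 ≈ 26 mm), centred and level. Carry it to the long grey tray.

Emit:
carry_out(steps=[[[1.7, -2.5, 0], -4], [[4, -6, 0], -9], [[6.3, -9.5, 0], -14], [[8.6, -13, 0], -19], [[11, -16.5, 0], -24], [[13.3, -20, 0], -29], [[15.6, -23.4, 0], -31.7], [[18, -26.8, 0], -31.7], [[20.2, -30.2, 0], -31.7], [[22, -33, 0], -31.7], [[23.1, -34.6, 0], -31.7], [[23.5, -35.1, 0], -31.7], [[23.5, -35.1, 0], -31.7], [[23.5, -35.1, 0], -31.7], [[23.5, -35.1, 0], -31.7]])

```text
time_s: 42.0
tcp_pos: [0.6278, -0.2237, 0.0602]
ee_rot: [[0.001, -1.0, 0.025], [-1.0, -0.001, 0.011], [-0.011, -0.025, -1.0]]
wrist_force: [0.9, -0.3, -0.1]
gripper_width: 0.292
```

```bash
python3 - <<'E'
from h import *
print(go(.630,-.2232,.0250,-90))
a=r.capture('top')[110:240,290:420];b=r.capture('scene')[150:280,140:270]
cv2.imwrite('pics/d10.png',cv2.resize(np.hstack([a,b])[:,:,::-1],None,fx=3,fy=3,interpolation=cv2.INTER_CUBIC))
E
```

```text
(array([ 0.03, -0.05,  7.02]), np.float64(0.1))
```

View pics/d10.png

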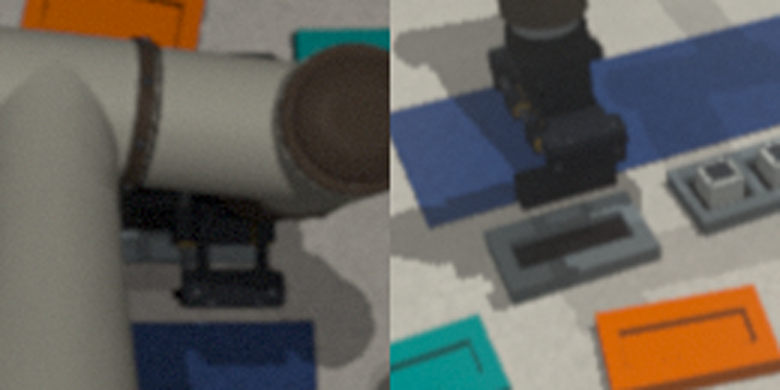

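The rail hangs level over the grey long tray, parallel to its pocket. Lower it.

Emit:
carry_out(steps=[[[0, 0, 2], 0], [[0, 0, 4], 0], [[0, 0, 5.6], 0], [[0, 0, 6.6], 0], [[0, 0, 6.9], 0], [[0, 0, 7.0], 0], [[0, 0, 7.05], 0], [[0, 0, 7.1], 0], [[0, 0, 7.1], 0]])

```text
time_s: 43.0
tcp_pos: [0.6304, -0.2231, -0.0096]
ee_rot: [[0.001, -1.0, 0.027], [-1.0, -0.001, 0.011], [-0.011, -0.027, -1.0]]
wrist_force: [1.2, 0.2, -0.6]
gripper_width: 0.294
```

Emit:
carry_out(steps=[[[0, 0, 0.05], 0], [[0, 0, 0.1], 0], [[0, 0, 0.1], 0]])

```text
time_s: 43.3
tcp_pos: [0.6305, -0.2232, -0.0105]
ee_rot: [[0.001, -1.0, 0.027], [-1.0, -0.001, 0.01], [-0.01, -0.027, -1.0]]
wrist_force: [0.5, 0.4, -0.3]
gripper_width: 0.294
```

Emit:
carry_out(steps=[[[0, 0, 0.05], 0], [[0, 0, 0.1], 0], [[0, 0, 0.1], 0]])

```text
time_s: 43.6
tcp_pos: [0.6306, -0.2234, -0.0108]
ee_rot: [[0.001, -1.0, 0.027], [-1.0, -0.001, 0.01], [-0.01, -0.027, -1.0]]
wrist_force: [-0.9, -0.4, 3.4]
gripper_width: 0.294
```

Contact. Release, lift, and retreat toward the robot for a clear view.

Emit:
carry_out(steps=[[[0, 0, 0], 0], [[0, 0, 0], 0], [[0, 0, 0], 0], [[0, 0, 0], 0], [[0, 0, 0], 0], [[0, 0, -1], 0], [[0, 0, -3], 0], [[0, 0, -6], 0], [[0, 0, -9], 0], [[0, 0, -12], 0], [[0, 0, -15], 0], [[0, 10, -15], 0], [[0, 15, -15], 0], [[0, 20, -15], 0], [[0, 20, -15], 0], [[0, 20, -15], 0], [[0, 20, -15], 0]], gripper=1)

```text
time_s: 45.3
tcp_pos: [0.4263, -0.2254, 0.1351]
ee_rot: [[0.001, -1.0, 0.03], [-1.0, -0.001, 0.009], [-0.009, -0.03, -1.0]]
wrist_force: [0.0, 0.4, 0.8]
gripper_width: 1.002
```

```bash
python3 - <<'E'
from h import *
t=r.capture('top');s=r.capture('scene')
for n in ["housing_a","cap_a","rail","bottle","caliper"]:
    for d in r.place_of('top',n)[:2]: print(n,np.array(d['centre']),round(d['confidence'],2))
a=cv2.resize(t[140:220,140:390],(780,250),interpolation=cv2.INTER_CUBIC);b=cv2.resize(s[140:260,130:350],(623,340),interpolation=cv2.INTER_CUBIC)
b=cv2.copyMakeBorder(b,0,0,0,157,0)
cv2.imwrite('pics/end.png',np.vstack([a,b])[:,:,::-1])
E
```

```text
housing_a [0.622  0.0345 0.0081] 0.66
housing_a [ 0.6215 -0.0477  0.0093] 0.58
cap_a [0.6182 0.182  0.0097] 0.8
cap_a [ 0.6207 -0.009   0.0007] 0.66
rail [ 0.6289 -0.2238  0.0105] 0.94
bottle [ 0.452  -0.4291 -0.0049] 0.56
caliper [ 0.4911  0.4617 -0.0018] 0.58
```

View pics/end.png

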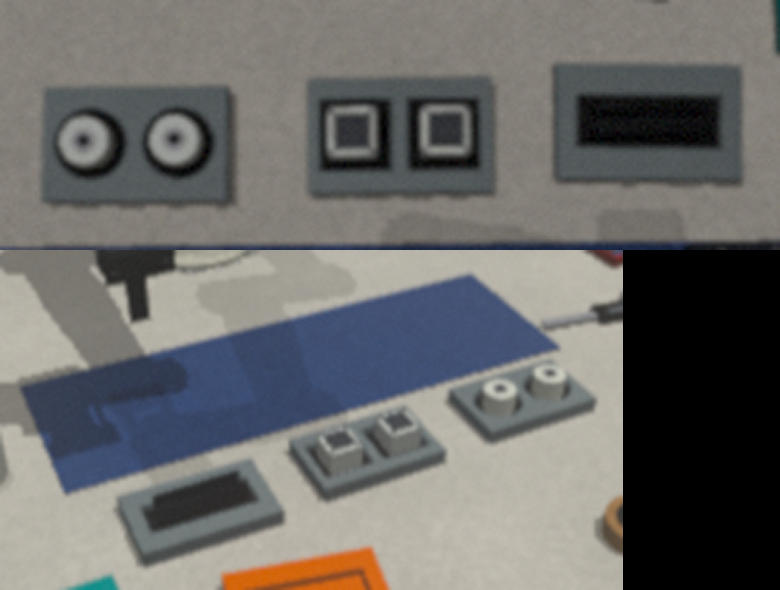

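The final view shows both caps in the round pockets, both housings in the square pockets and the rail in the long pocket, all upright, with the mat empty and the gripper clear. Hand in.

```bash
python3 -c "
from station import r
print(r.finish_job())"
```

```text
the job is handed in; nothing more can be done
None
```

All five parts are in their pockets: the two housings in the square tray, the two caps in the round tray and the rail in the grey long tray. I handed the job in at about 45 s, and no verdict is reported.

- **First grasp:** It closed above the first housing without moving it. The reported TCP was about 35 mm lower than the real fingertips. I measured this by touching shut fingers to a clear patch of mat (about 10 N) and corrected for it from then on.
- **Placing:** I lowered each part to its pocket floor at the height worked out from its grasp. The force reading confirmed contact for both housings and the rail. For the caps it stayed near noise (0.3 N and 1.2 N), so I released them within about 0.2 mm of the expected floor height.
- **Final checks:** The closing pictures show all five parts upright in their pockets with the gripper clear. The detector put both housings and the rail within about 5 mm of their pocket centres, and one cap within about 3 mm. It missed the second cap and gave a false hit at the square tray, so that cap is confirmed only by the picture and the release pose.
- **Bystanders:** The detector put the bottle and caliper within about 6 mm of where they started, close to its own 4 mm accuracy.
- **Tool tilt:** The tool drifted to about 0.03 rad off vertical over the run. I left it uncorrected, and the pictures show the parts sitting level.

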